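# Proof-load a strain relief on the cased pull tester

## Robot

A 6-joint arm with a two-finger parallel gripper is mounted at the origin on the work surface. World frame = base frame: x ahead of the robot, y to its left, z up, the work surface at z = 0. Lengths are in m, angles in rad, forces in N, time in s.
With the tool pointing down it reaches from about 0.225 to 0.875 m from the base axis. Payload 3.4 kg.
Tool frame: the origin (TCP) lies on the centre line of the jaws, within the pads' length; the fingertips stand 8 mm ahead of it and the grasp point (between the pads) lies 11 mm behind it; z points along the fingers, y is the line along which they close (so a half turn about z gives the same grasp; the last joint's range is limited). The gripper opens to 85 mm and grips with 20 to 120 N. Pads are 22 mm wide; open, the fingers measure 114 mm over their backs; the gripper's body (76 mm by 85 mm) begins 54 mm behind the grasp point. The pads swing forward as they close: fully open they stand 13 mm farther back than shut.
Start: joints at [-1.347, 0.276, 1.505, -0, 1.361, -0.121], TCP at [0.194, -0.541, 0.239] pointing down, gripper open.
Joint ranges: [-2.89, 2.89], [-0.75, 2.08], [0.22, 2.7], [-1.18, 4.32], [0.11, 2.71], [-2.7, 2.7]. Speed limits (rad/s): [2.57, 2.57, 3.14, 3.14, 3.14, 3.14].

## Interface

Orientations are given as a unit quaternion [x, y, z, w].
In Python, from station import bot, viewer, trace, pinpoint gives the robot as it stands.
- The arm moves only by the tool carry_out, never from a script. Its argument "commands" is one flat list of numbers, 7 for each row, row after row: the gripper's target within -1 to 1 (fully open at 1, half-way at 0, shut at -1), then the shift along the world's x, y, z in cm, then the turn, a rotation vector about the world's x, y, z in rad. A call has 1 to 12 rows; each row is the pose to reach, as a shift and turn from the pose commanded when the call began; what a row does not reach only later rows make up. A row lasts 1/8 s, in which the tool goes at most 62.5 mm and 10.7 degrees, less where a joint would pass 70% of its speed; a pose out of reach is approached as far as the arm can. A call with a gripper value outside its range is refused whole. The fingers move at their own pace and stop on an object; the grip force is fixed at half the most. Time passes only in rows, so rows that repeat a pose let the fingers close. It gives the time, the measured TCP pose, the force, the opening and the grip force at its end, in the units of the state.
- bot.state(): the state, without advancing time (a new reading comes with each control period).
- viewer.camera(name): name is "scene" or "side" or "wrist"; returns a dict with "frame" (480x640x3 uint8, red, green, blue), "camera_matrix" (3x3 intrinsics, pixels), "k1" (the pictures are not rectified: a ray, as slopes to the right and down, at radius r is drawn at 1 + k1 r^2 times it, then the intrinsics apply), "R" (3x3) and "t" (3): a world point X has camera coordinates R X + t. Camera axes: x right, y down, z forward; pixel columns grow to the right and rows downward; lengths in m; the calibration is good to about 2 mm. A picture is of the moment at which its call begins. There is no depth.
- bot.job_done(): hands the job in; it is judged then, once.
Trained networks look in the newest picture that a camera, given by its name, has taken for a name from the list of things; names that differ only in an ending like _2 or _b are one class to them, and where a whole thing is asked for, a point or a joint stands for the part that bears it (a point fixed in the world has none). Each returns a list of dicts, best first, with "confidence" (0 to 1); they miss things now and then, are a little off and sometimes report something else, mostly with a low value. They report only what shows in the picture. A call takes as long as a camera call.
- trace(camera, name): "region" (480x640 bool, what is visible of it) and "box" ([centre column, centre row, width, height] in pixels, round what is visible of it).
- pinpoint(camera, name): "location" ([column, row] in pixels: a listed point, or the origin of a listed thing).
The state is a dict: "clock": time; "joint_pos": joint angles; "qvel": joint speeds; "joint_efforts": joint torques, N m; "eef_pos": TCP position; "orientation": TCP orientation; "contact_force": force on the tool from outside, world axes, zero at the start; "ft_torque": the same for the moment, N m; "opening": opening from 0.0 (shut) to 1.0 (fully open); "grasp_force": force on a finger pad.
Only numpy, scipy, OpenCV 4.12 (cv2) and the standard library are available. Lean on these libraries where they do the work, as an engineer would, in place of code of your own. Each camera call takes 0.05 s, during which the arm holds its last target. There are 200 camera calls.

## Task

Swing the lid of the gray pull-tester case up and over until it rests on its stop, then pull the steel grip plate inside against its spring until its pointer lines up with the pointer of the index clip on the rail, without going well past it. Finish while still holding the plate there with the gripper, lid open, and leave the lug, the plug and the two round covers on the counter undisturbed.

Things in the scene. Friction and masses are not known exactly. Their poses are not given: they have to be found in the camera images.
- case: Fixed open gray case, 240 (its x) x 170 (y) x 80 mm high, walls 5. Origin: centre of underside, z up. Lidded at the start. Inside: grip plate in the middle; behind it a spring barrel (case x +35 to +75 mm, top at 37) and a bracket 60 wide with the yellow strain relief (x +75 to +109, top at 69); aluminium index rail along x at case y +55 (12 wide, x -74 to +42, top at 64).
- lid (a joint): Lid angle in rad: 0 shut, 1.85 on its stop, leaning 16 degrees beyond upright. Flat gray lid, 240 x 166 x 4 mm, about 0.3 kg, swinging freely about the case's -y upper edge: let go below about 1.55 rad it falls shut, beyond that it falls gently onto its stop.
- lid_tab (a point): Grasp point on the black lift tab of the lid. The tab sticks out 47 mm beyond the lid's +y edge, 16 mm wide (case x), 10 thick; the point is on its centreline, 30 mm out from the lid's edge, 200 mm from the hinge line, 84 mm above the counter when shut. Moves with the lid. Pinched across its width, the tab can turn between the fingers as the lid swings.
- lid_hinge (a point): Middle of the lid's hinge line, which runs along case x; at case (0, -85, 80) mm.
- pull (a joint): How far the grip plate is pulled out of its rest, in m: 0 at rest, up to 0.075; it moves along case -x. The spring pulls it back: about 3 N at rest plus 1.5 N per 10 mm.
- pull_grip (a point): Grasp point of the upright steel grip plate: 12 mm thick (case x), 40 wide (case y), from 16 to 74 mm above the counter; the point is mid thickness and width, 62 mm above the counter. At rest at case x +15 mm, y 0. A 10 mm rod joins it to the barrel, 21 to 31 mm above the counter.
- pointer_tip (a point): Tip of the plate's dark 3 mm wide pointer, 38 mm from the plate's middle towards case +y, at the plate's mid thickness, 70 mm above the counter. Moves with the plate.
- clip: Index clip fixed on the rail: black block 10 (case x) x 16 x 10 mm, screw head on top, dark 3 mm pointer towards case -y at its mid length. Origin: centre of its underside, on the rail; axes as the case's. It sits 22 to 58 mm towards case -x of the pointer tip's rest place. Pointers line up when pointer_tip and clip have the same case x.
- lug: Bystander: brass lug, 70 x 24 x 18 mm, loose on the counter on the case's -y side. Origin at the underside, in the centre of its hole.
- plug: Bystander: gray PVC plug, flange diameter 44 mm, 30 mm high, loose on the counter on the case's -x side. Origin: centre of its underside.
- cover_low: Bystander: lower one of two stacked steel round blank covers, diameter 100 mm, 4 mm thick, on the counter on the case's +y side. Origin: centre of its underside.
- cover_top: Bystander: the upper cover, same size, lying on the other.

How it is judged:
By the outcome, as a careful person would: the job done as asked, in the order asked, and still so for the second after the job is handed in, while the arm keeps its last pose, push and grip.
It also fails if it takes over 56 s, if anything falls off the work surface, if the arm or the gripper's body presses on something with over 40 N, if the wrist force passes 120 N, or if a joint passes its speed limit or range.

## Working session

There is one attempt and no reset: what is moved stays moved. The work goes in short steps, Python scripts to look and compute and a tool call to move; the robot and the scene stay as the last step left them, time stands still between calls to the robot, and variables do not carry over. Pictures are saved under pics/ and viewed, at most 10 in all, crops included, and the job is handed in when it is done.

Besides the shell and the picture viewer there is one more tool, called after "Call:" in YAML: its name, and indented under it one key for each argument. carry_out: Moves the arm, as the interface text tells. Its arguments: {"type":"object","properties":{"commands":{"type":"array"}},"required":["commands"]}

```bash
ls; mkdir -p pics
cat > h.py <<'E'
import numpy as np, cv2
from station import bot, viewer, trace, pinpoint
def ray(c,px):
    K=np.array(c["camera_matrix"]);R=np.array(c["R"]);t=np.array(c["t"])
    d=cv2.undistortPoints(np.array([[px]],float),K,np.array([c["k1"],0,0,0.]),None,None)[0,0] if False else None
    p=np.linalg.solve(K,[px[0],px[1],1])[:2]; s=p.copy()
    for _ in range(30): s=p/(1+c["k1"]*(s@s))
    v=R.T@np.array([s[0],s[1],1]); return -R.T@t, v/np.linalg.norm(v)
def tri(obs):
    A=np.zeros((3,3));b=np.zeros(3)
    for c,px in obs:
        o,d=ray(c,px);P=np.eye(3)-np.outer(d,d);A+=P;b+=P@o
    X=np.linalg.solve(A,b)
    return X,[float(np.linalg.norm((np.eye(3)-np.outer(d,d))@(X-o))) for o,d in [ray(c,p) for c,p in obs]]
def plane(c,px,z):
    o,d=ray(c,px); return o+d*(z-o[2])/d[2]
def proj(c,X):
    q=np.array(c["R"])@X+np.array(c["t"]);s=q[:2]/q[2];s=s*(1+c["k1"]*(s@s))
    return (np.array(c["camera_matrix"])@[s[0],s[1],1])[:2]
def save(c,n,crop=None,f=1):
    im=c["frame"][:,:,::-1]
    if crop: im=im[crop[1]:crop[3],crop[0]:crop[2]]
    cv2.imwrite("pics/"+n,cv2.resize(im,None,fx=f,fy=f,interpolation=2))
E
sed -i '/if False else None/d' h.py
cat > a.py <<'E'
from h import *
np.set_printoptions(precision=4,suppress=True)
C={n:viewer.camera(n) for n in("scene","side","wrist")}
D={}
for n in C:
    for k in("case","lid_tab","lid_hinge","lug","plug","cover_low","cover_top"):
        r=pinpoint(n,k)
        if r: D[n,k]=r[0]["location"]; print(n,k,np.round(r[0]["location"]),round(r[0]["confidence"],2))
for k in("case","lid_tab","lid_hinge","lug","plug","cover_low","cover_top"):
    o=[(C[n],D[n,k]) for n in C if (n,k) in D]
    if len(o)>1: print(k,*tri(o))
im=np.hstack([cv2.resize(C[n]["frame"],(400,300)) for n in("scene","side")])
im2=np.hstack([cv2.resize(C["wrist"]["frame"],(400,300)),np.zeros((300,400,3),np.uint8)])
cv2.imwrite("pics/a.png",np.vstack([im,im2])[:,:,::-1])
s=bot.state();print(s["orientation"],s["eef_pos"],s["clock"])
E
python3 a.py
```

```text
pics
scene case [318. 307.] 0.67
scene lid_tab [378. 253.] 0.6
scene lid_hinge [274. 305.] 0.95
scene lug [216. 363.] 0.75
scene plug [274. 242.] 0.63
scene cover_top [426. 264.] 0.88
side case [306. 262.] 0.81
side lid_tab [278. 277.] 0.89
side lid_hinge [321. 209.] 0.72
side lug [337. 200.] 0.75
side plug [381. 280.] 0.72
side cover_top [254. 337.] 0.92
case [ 0.5683  0.0781 -0.0012] [0.0013100922878313583, 0.0013100922878313429]
lid_tab [0.5351 0.1905 0.0839] [0.0006208251415120099, 0.0006208251415120194]
lid_hinge [ 0.5931 -0.0031  0.0808] [0.0002445564122496378, 0.000244556412249491]
lug [ 0.6374 -0.1134  0.0023] [0.0007770496457514789, 0.0007770496457516347]
plug [0.4137 0.0223 0.0042] [0.002957595554735788, 0.002957595554735776]
cover_top [0.5233 0.2875 0.0023] [0.005002375672662248, 0.005002375672662227]
[0.9852 0.1715 0.     0.0001] [ 0.1944 -0.5412  0.2393] 1.2
```

View pics/a.png

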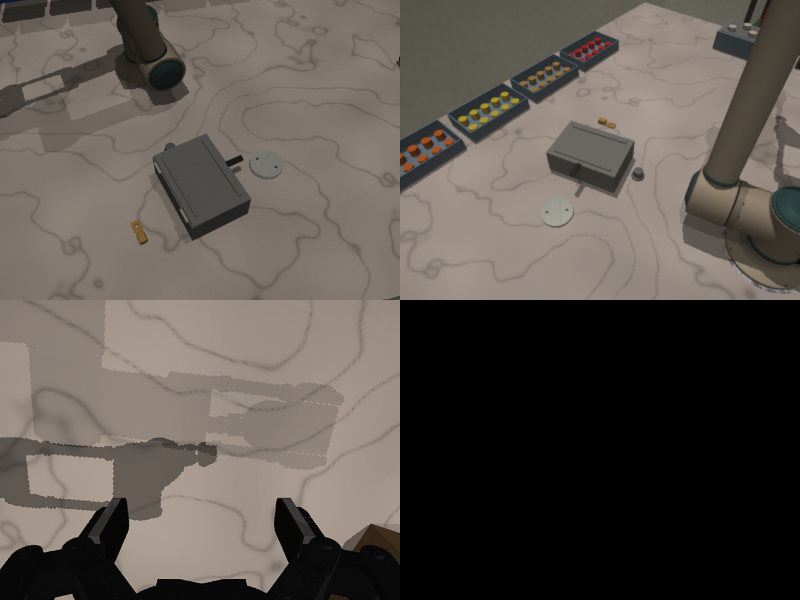

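The scene shows the gray case (about 200,185 of the scene tile), with its tab pointing at the covers. The lug is at (140,232) and the plug is behind the case. The triangulated points agree with the given dimensions: case yaw is about 16.7°, and the tab is 202 mm from the hinge at z 84. I'm moving to hover over the tab.

Call:
carry_out:
  commands: [0.3,34,73,-3,0,0,1.518,0.3,34,73,-3,0,0,1.518,0.3,34,73,-3,0,0,1.518,0.3,34,73,-3,0,0,1.518,0.3,34,73,-3,0,0,1.518,0.3,34,73,-3,0,0,1.518,0.3,34,73,-3,0,0,1.518,0.3,34,73,-3,0,0,1.518,0.3,34,73,-3,0,0,1.518,0.3,34,73,-3,0,0,1.518,0.3,34,73,-3,0,0,1.518,0.3,34,73,-3,0,0,1.518]

```text
clock: 2.7
eef_pos: [0.5116, 0.1403, 0.2116]
orientation: [0.596, 0.803, 0.0, 0.001]
contact_force: [1.0, 0.1, 0.8]
opening: 0.651
grasp_force: 0.0
```

```bash
cat > b.py <<'E'
from h import *
np.set_printoptions(precision=4,suppress=True)
C={n:viewer.camera(n) for n in("scene","side","wrist")}
for k in("lid_tab","lid_hinge"):
    o=[]
    for n in C:
        r=pinpoint(n,k)
        if r and r[0]["confidence"]>.4: o.append((C[n],r[0]["location"])); print(n,k,np.round(r[0]["location"]),round(r[0]["confidence"],2),plane(C[n],r[0]["location"],.084)[:2])
    if len(o)>1: print(k,*tri(o))
save(C["wrist"],"b.png")
s=bot.state();print(s["orientation"],s["eef_pos"],s["clock"])
E
python3 b.py
```

```text
scene lid_tab [376. 252.] 0.76 [0.5319 0.1876]
side lid_tab [281. 274.] 0.69 [0.5364 0.1827]
wrist lid_tab [388. 178.] 0.96 [0.5436 0.1888]
lid_tab [0.5373 0.1869 0.0899] [0.0016731434766953247, 0.004300234033814557, 0.0057128374909051075]
scene lid_hinge [275. 306.] 0.82 [ 0.5966 -0.0015]
side lid_hinge [323. 207.] 0.6 [ 0.5916 -0.0077]
wrist lid_hinge [365. 424.] 0.6 [ 0.5937 -0.0015]
lid_hinge [ 0.5938 -0.004   0.0827] [0.003205660906654295, 0.004488287936219231, 0.001303030011339103]
[ 0.5975  0.8018 -0.      0.0002] [0.5104 0.1368 0.2117] 3.15
```

View pics/b.png

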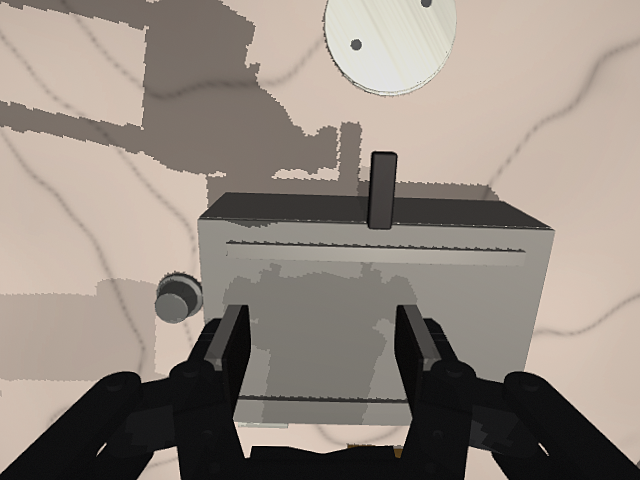

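Wrist view: the tab spans (372–396, 152–228), with the case edge from (198,218) to (553,230). I'll refine the yaw from that edge.

```bash
cat > c.py <<'E'
from h import *
np.set_printoptions(precision=4,suppress=True)
c=viewer.camera("wrist")
P=[plane(c,p,z)[:2] for p,z in(((198,218),.084),((553,230),.084),((384,153),.089),((381,226),.089))]
print(P); 
for a,b in((0,1),(3,2)):
    d=P[b]-P[a]; print(np.degrees(np.arctan2(d[1],d[0])),np.linalg.norm(d))
print(c["R"],-np.array(c["R"]).T@c["t"])
E
python3 c.py
```

```text
[array([0.4295, 0.1204]), array([0.6613, 0.1808]), array([0.5328, 0.196 ]), array([0.5464, 0.151 ])]
14.598707396608432 0.23958611847358477
106.79313062349085 0.04709134676650732
[[ 0.9584  0.2854  0.0007]
 [ 0.2705 -0.9092  0.3164]
 [ 0.0909 -0.303  -0.9486]] [0.4873 0.2141 0.3465]
```

Call:
carry_out:
  commands: [0.3,3,5.1,-6,0,0,-0.03,0.3,3,5.1,-6,0,0,-0.03,0.3,3,5.1,-6,0,0,-0.03,0.3,3,5.1,-6,0,0,-0.03]

```text
clock: 3.7
eef_pos: [0.5409, 0.1884, 0.1524]
orientation: [0.609, 0.793, 0.0, 0.0]
contact_force: [0.3, -0.3, 0.2]
opening: 0.652
grasp_force: 0.0
```

```bash
cat > b2.py <<'E'
from h import *
np.set_printoptions(precision=4,suppress=True)
c=viewer.camera("wrist")
r=pinpoint("wrist","lid_tab"); print(r[:1],plane(c,r[0]["location"],.084) if r else 0)
s=bot.state();e=s["eef_pos"];print(s["orientation"],e,s["clock"])
print(proj(c,np.array(e)+[0,0,.011]))
for z in(.084,.089):
  X=np.array([e[0],e[1],z]);print(proj(c,X))
save(c,"b2.png")
E
python3 b2.py
```

```text
[{'location': [320.4, 261.3], 'confidence': 0.64}] [0.5401 0.1883 0.084 ]
[0.6089 0.7932 0.0006 0.0008] [0.5411 0.1885 0.1528] 3.8
[322.5979 346.2725]
[322.2181 261.3651]
[322.2341 264.9352]
```

View pics/b2.png

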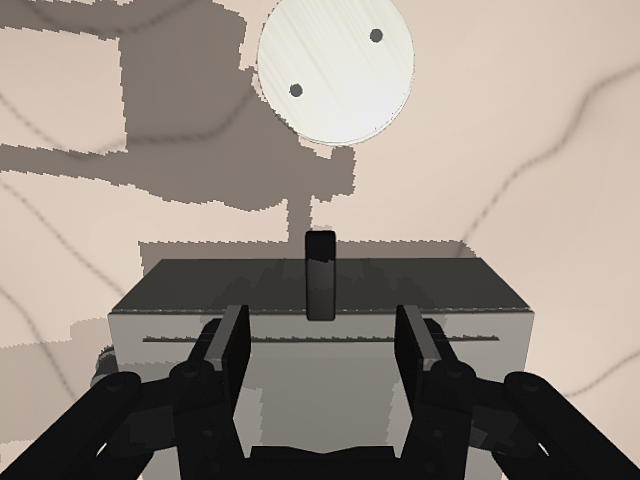

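Tab is centred between the pads (column 320, rows 232–320) and square to them. I'm descending and closing.

Call:
carry_out:
  commands: [0.3,0,0,-4,0,0,0,0.3,0,0,-7.9,0,0,0,0.3,0,0,-7.9,0,0,0,0.3,0,0,-7.9,0,0,0,-1,0,0,-7.9,0,0,0,-1,0,0,-7.9,0,0,0,-1,0,0,-7.9,0,0,0,-1,0,0,-7.9,0,0,0,-1,0,0,-7.9,0,0,0,-1,0,0,-7.9,0,0,0]

```text
clock: 5.05
eef_pos: [0.5398, 0.1889, 0.0738]
orientation: [0.608, 0.794, -0.001, -0.0]
contact_force: [-3.9, -1.6, 6.8]
opening: 0.174
grasp_force: 58.5
```

Call:
carry_out:
  commands: [-1,0.04,-0.14,2.0,0,0,0,-1,0.12,-0.46,3.97,0,0,0,-1,0.26,-0.98,5.9,0,0,0,-1,0.45,-1.67,7.75,0,0,0,-1,0.68,-2.55,9.55,0,0,0,-1,0.96,-3.6,11.2,0,0,0,-1,1.28,-4.8,12.8,0,0,0,-1,1.64,-6.13,14.2,0,0,0,-1,2.04,-7.6,15.5,0,0,0,-1,2.04,-7.6,15.5,0,0,0]

```text
clock: 6.3
eef_pos: [0.5609, 0.1114, 0.2284]
orientation: [0.609, 0.793, -0.001, 0.0]
contact_force: [-3.7, -1.6, -2.1]
opening: 0.175
grasp_force: 61.7
```

Call:
carry_out:
  commands: [-1,0.43,-1.59,1.14,0,0,0,-1,0.88,-3.28,2.1,0,0,0,-1,1.36,-5.06,2.88,0,0,0,-1,1.85,-6.92,3.47,0,0,0,-1,2.36,-8.8,3.87,0,0,0,-1,2.87,-10.72,4.07,0,0,0,-1,3.39,-12.65,4.07,0,0,0,-1,3.91,-14.58,3.87,0,0,0,-1,4.31,-16.1,3.57,0,0,0,-1,4.5,-16.75,3.4,0,0,0,-1,4.5,-16.75,3.4,0,0,0]

```text
clock: 7.68
eef_pos: [0.6064, -0.0552, 0.262]
orientation: [0.609, 0.793, -0.0, 0.0]
contact_force: [-5.3, 1.2, -0.8]
opening: 0.174
grasp_force: 69.8
```

Call:
carry_out:
  commands: [0.2,0,0,0,0,0,0,0.2,0,0,0,0,0,0,0.2,0,0,0,0,0,0,0.2,0,0,0,0,0,0,0.2,0,0,3,0,0,0,0.2,0,0,7,0,0,0,0.2,-2,8,7,0,0,0,0.2,-6,13,7,0,0,0,0.2,-6,13,7,0,0,0,0.2,-6,13,7,0,0,0]

```text
clock: 8.93
eef_pos: [0.546, 0.0764, 0.332]
orientation: [0.608, 0.794, 0.0, 0.001]
contact_force: [0.9, -0.4, -0.7]
opening: 0.602
grasp_force: 0.0
```

```bash
cat > d.py <<'E'
from h import *
np.set_printoptions(precision=4,suppress=True)
C={n:viewer.camera(n) for n in("scene","side","wrist")}
for k in("lid_tab","pull_grip","pointer_tip","clip","case","lug","plug","cover_top"):
    o=[]
    for n in C:
        r=pinpoint(n,k)
        if r and r[0]["confidence"]>.3: o.append((C[n],r[0]["location"])); print(n,k,np.round(r[0]["location"],1),round(r[0]["confidence"],2))
    if len(o)>1: print("  ",k,*tri(o))
im=np.hstack([cv2.resize(C[n]["frame"][100:400,100:500],(400,300)) for n in("scene","side")])
im2=np.hstack([cv2.resize(C["wrist"]["frame"],(400,300)),C["wrist"]["frame"][180:480,120:520]])
cv2.imwrite("pics/d.png",np.vstack([im,im2])[:,:,::-1])
s=bot.state();print(s["orientation"],s["eef_pos"],s["clock"])
E
python3 d.py
```

```text
scene lid_tab [224.7 251.1] 0.95
side lid_tab [336.4 119. ] 0.83
   lid_tab [ 0.6033 -0.0615  0.2707] [0.0020672850649682633, 0.0020672850649682303]
side pull_grip [379.  284.1] 0.64
wrist pull_grip [358.1 189. ] 0.63
   pull_grip [ 0.5195  0.0191 -0.0703] [0.09058332179820523, 0.09058332179820526]
scene pointer_tip [343.  285.4] 0.77
side pointer_tip [290.  245.2] 0.82
wrist pointer_tip [362.5 153.4] 0.94
   pointer_tip [0.5769 0.1161 0.0761] [0.0021598696751164844, 0.002527718351870063, 0.0021051452916529575]
scene clip [323.1 296.6] 0.56
side clip [302.2 260.7] 0.5
wrist clip [319.8 136.5] 0.6
   clip [0.5505 0.1014 0.019 ] [0.016108015067847262, 0.012512482203915303, 0.02331138649999351]
scene case [317.8 305.8] 0.94
side case [306.4 262.2] 0.83
wrist case [343.6 177.5] 0.77
   case [ 0.5684  0.0781 -0.0013] [0.002975915563640495, 0.0020268463770934213, 0.0036038285050773397]
scene lug [217.5 364.3] 0.72
scene plug [273.4 242. ] 0.63
side plug [381.6 280.4] 0.57
wrist plug [199.6 194.3] 0.9
   plug [0.4139 0.0203 0.0028] [0.003587425084960316, 0.003497782492656307, 0.0035675137329143933]
scene cover_top [428.1 264.6] 0.81
side cover_top [251.4 337. ] 0.64
wrist cover_top [359.8 189.1] 0.42
   cover_top [0.5559 0.215  0.0498] [0.06016875407331234, 0.0916122266933968, 0.13603263933930473]
[0.6087 0.7934 0.     0.    ] [0.5462 0.0757 0.3314] 10.275
```

View pics/d.png

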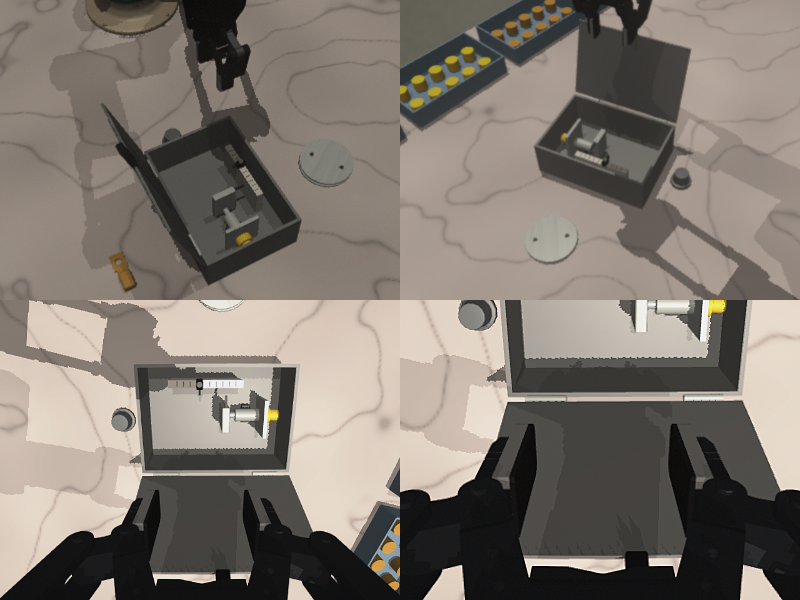

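The lid is open and leaning back on its stop. The clip sits on the rail near wrist pixel (319,136), and the plate is near (362,183). I'm moving closer over the plate.

Call:
carry_out:
  commands: [0.1,3.7,0.6,-5,0,0,0,0.1,3.7,0.6,-10,0,0,0,0.1,3.7,0.6,-15,0,0,0,0.1,3.7,0.6,-15,0,0,0,0.1,3.7,0.6,-15,0,0,0]

```text
clock: 10.9
eef_pos: [0.5846, 0.0817, 0.1833]
orientation: [0.609, 0.793, 0.001, 0.001]
contact_force: [0.8, 1.0, 0.5]
opening: 0.552
grasp_force: 0.0
```

```bash
cat > e.py <<'E'
from h import *
np.set_printoptions(precision=4,suppress=True)
c=viewer.camera("wrist")
o=np.array([.5684,.0781]);yaw=np.radians(15);ex=np.array([np.cos(yaw),np.sin(yaw)]);ey=np.array([-ex[1],ex[0]])
for k,z in(("pull_grip",.062),("pointer_tip",.07),("clip",.064)):
    r=pinpoint("wrist",k)
    if r:
        X=plane(c,r[0]["location"],z);print(k,r[0],X,"case",(X[:2]-o)@ex,(X[:2]-o)@ey)
s=bot.state();e=np.array(s["eef_pos"]);print(e,s["clock"],proj(c,np.array([e[0],e[1],.074])))
save(c,"e.png")
E
python3 e.py
```

```text
pull_grip {'location': [319.0, 229.4], 'confidence': 0.81} [0.5828 0.0826 0.062 ] case 0.015075143316739308 0.0006605090494464313
pointer_tip {'location': [321.3, 176.2], 'confidence': 0.64} [0.5749 0.1179 0.07  ] case 0.01658610293831344 0.03679537738978998
clip {'location': [253.1, 149.8], 'confidence': 0.98} [0.5309 0.1219 0.064 ] case -0.024858696798872478 0.052028286142644334
[0.5845 0.0818 0.1838] 11.1 [321.2871 237.1144]
```

View pics/e.png

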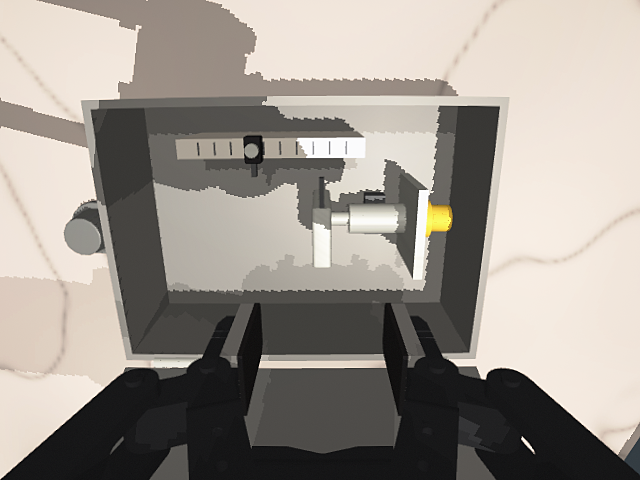

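Plate top is at cols 313–330 (col 321), pointer tip at (321,178) and clip pointer at col 254, so the pull is about 40 mm. I'm descending and gripping.

Call:
carry_out:
  commands: [0.1,-0.15,0.05,-5,0,0,0,0.1,-0.15,0.05,-9,0,0,0,0.1,-0.15,0.05,-12,0,0,0,0.1,-0.15,0.05,-13.2,0,0,0,0.1,-0.15,0.05,-13.2,0,0,0,-1,-0.15,0.05,-13.2,0,0,0,-1,-0.15,0.05,-13.2,0,0,0,-1,-0.15,0.05,-13.2,0,0,0,-1,-0.15,0.05,-13.2,0,0,0,-1,-0.15,0.05,-13.2,0,0,0]

```text
clock: 12.35
eef_pos: [0.5838, 0.0825, 0.0511]
orientation: [0.609, 0.793, 0.002, 0.002]
contact_force: [1.6, 0.9, 5.7]
opening: 0.132
grasp_force: 60.1
```

```bash
cat > f.py <<'E'
from h import *
import sys
np.set_printoptions(precision=4,suppress=True)
C={n:viewer.camera(n) for n in("wrist","scene","side")}
o=np.array([.5684,.0781]);yaw=np.radians(15);ex=np.array([np.cos(yaw),np.sin(yaw)]);ey=np.array([-ex[1],ex[0]])
for n,c in C.items():
  v={}
  for k,z in(("pointer_tip",.07),("clip",.064)):
    r=pinpoint(n,k)
    if r:
        X=plane(c,r[0]["location"],z);v[k]=(X[:2]-o)@ex;print(n,k,np.round(r[0]["location"],1),round(r[0]["confidence"],2),"case",v[k],(X[:2]-o)@ey)
  if len(v)==2: print(" remaining mm",1e3*(v["pointer_tip"]-v["clip"]))
s=bot.state();print(s["eef_pos"],s["clock"],s["contact_force"],s["grasp_force"])
save(C["wrist"],sys.argv[1],(200,60,440,240),3.3)
E
python3 f.py f.png
```

```text
wrist pointer_tip [321.1 261. ] 0.72 case 0.015689069268643028 0.035106823840633274
wrist clip [189.8 199.8] 0.85 case -0.024113460525624932 0.052709605233093655
 remaining mm 39.80252979426796
side pointer_tip [292.4 250.7] 0.74 case 0.009296631142425037 0.038042765512964774
side clip [303.2 262.3] 0.62 case -0.02174499289421673 0.05165498105443353
 remaining mm 31.041624036641768
[0.5838 0.0825 0.0511] 12.8 [2.1939 0.3376 6.3212] 60.12476205825806
```

View pics/f.png

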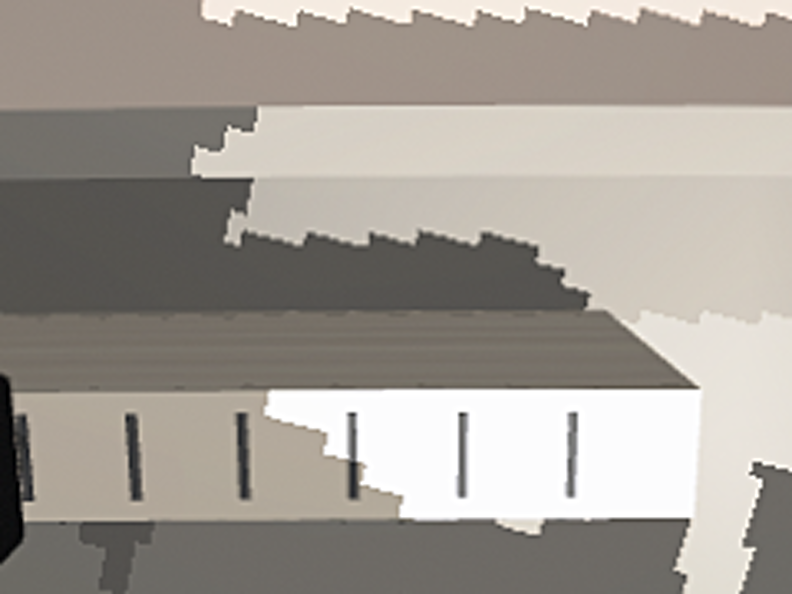

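The crop only shows the rail and its ticks; the wrist camera gives 39.8 mm remaining. I'm pulling 35 mm first.

Call:
carry_out:
  commands: [-1,-0.68,-0.18,0,0,0,0,-1,-1.36,-0.36,0,0,0,0,-1,-2.03,-0.54,0,0,0,0,-1,-2.7,-0.72,0,0,0,0,-1,-3.38,-0.91,0,0,0,0,-1,-3.38,-0.91,0,0,0,0,-1,-3.38,-0.91,0,0,0,0,-1,-3.38,-0.91,0,0,0,0]

```text
clock: 13.8
eef_pos: [0.552, 0.0738, 0.0511]
orientation: [0.609, 0.793, 0.003, 0.003]
contact_force: [7.8, 3.9, 3.9]
opening: 0.131
grasp_force: 59.7
```

```bash
sed -i 's/(200,60,440,240)/(200,140,440,320)/' f.py; python3 f.py g.png
```

```text
wrist clip [298.6 200.1] 0.82 case -0.024067646606385575 0.05233765993606789
scene clip [338.6 265.4] 0.55 case -0.02462304067071105 0.05136653357589801
side pointer_tip [305.  253.1] 0.56 case -0.01672411477259331 0.03309809217437604
side clip [300.9 263.1] 0.6 case -0.01850329405176041 0.05540283726064332
 remaining mm 1.779179279167098
[0.5521 0.0738 0.0511] 14.25 [6.9033 3.9017 4.1468] 59.72770929336548
```

View pics/g.png

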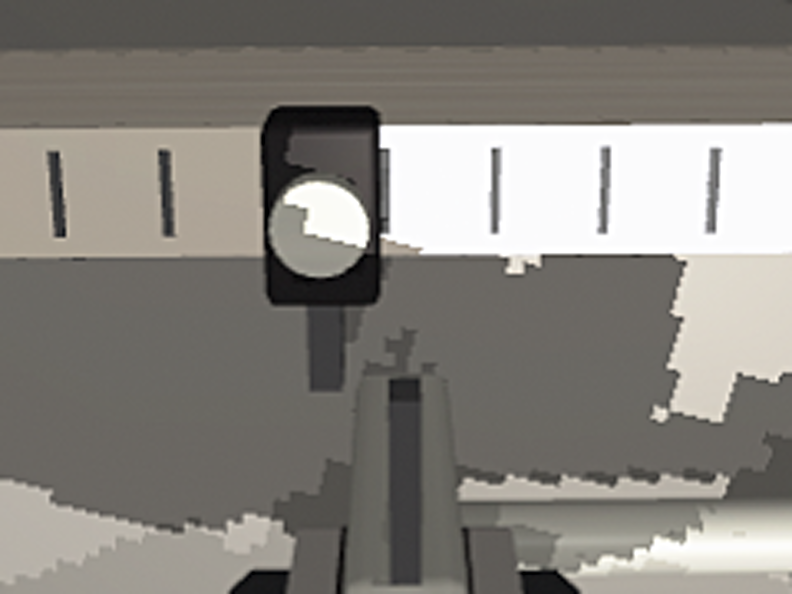

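Clip pointer is at crop col 326 and plate pointer at 404. With 3 mm ≈ 34.5 px, 6.8 mm remains.

Call:
carry_out:
  commands: [-1,-0.33,-0.09,0,0,0,0,-1,-0.67,-0.18,0,0,0,0,-1,-0.67,-0.18,0,0,0,0,-1,-0.67,-0.18,0,0,0,0,-1,-0.67,-0.18,0,0,0,0]

```text
clock: 14.88
eef_pos: [0.5458, 0.0721, 0.0511]
orientation: [0.609, 0.793, 0.004, 0.003]
contact_force: [8.4, 3.8, 3.5]
opening: 0.129
grasp_force: 59.7
```

```bash
python3 f.py i.png
```

```text
wrist pointer_tip [322.3 259.2] 0.79 case -0.023441510818270807 0.03548731834175827
wrist clip [323.3 197.4] 0.82 case -0.02306717906120064 0.05311468444714265
 remaining mm -0.374331757070169
scene clip [223.  251.6] 0.7 case -0.14498654287429616 -0.11525754498265194
side pointer_tip [307.2 253. ] 0.67 case -0.02063237012507579 0.031014978836149718
side clip [322.3 209.2] 0.37 case 0.007932170011670493 -0.10072176988520884
 remaining mm -28.564540136746285
[0.5458 0.0721 0.0511] 15.325 [7.9301 4.176  3.2247] 59.70575273036957
```

View pics/i.png

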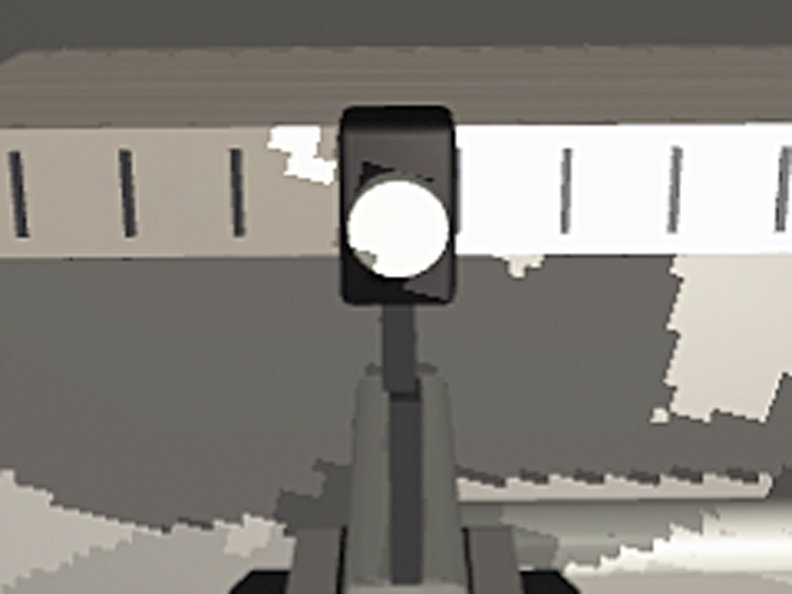

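The pointers line up within 0.4 mm (crop cols 399 and 404). One last nudge, a check of the lid, then I hand in.

Call:
carry_out:
  commands: [-1,-0.04,-0.01,0,0,0,0,-1,-0.04,-0.01,0,0,0,0,-1,-0.04,-0.01,0,0,0,0]

```text
clock: 15.7
eef_pos: [0.5456, 0.072, 0.0511]
orientation: [0.609, 0.793, 0.004, 0.004]
contact_force: [8.3, 4.2, 3.2]
opening: 0.136
grasp_force: 59.6
```

Run:
```python
from h import *
C={n:viewer.camera(n) for n in("scene","side")}
for k in("lid_tab","plug","lug"):
    o=[(C[n],r[0]["location"]) for n in C for r in [pinpoint(n,k)] if r]
    if len(o)>1: print(k,*tri(o))
s=bot.state();print(s["eef_pos"],s["opening"],s["grasp_force"],s["clock"])
print(bot.job_done())
```

```text
lid_tab [ 0.60581247 -0.0657231   0.27242496] [0.001943057986638891, 0.0019430579866388596]
plug [0.41789926 0.02714954 0.00922203] [0.0014519548308241435, 0.0014519548308241698]
lug [ 0.6189671  -0.06334057 -0.09730557] [0.0648636681291084, 0.06486366812910849]
[0.54560343 0.07204916 0.05108211] 0.12706700092633208 59.55061733722687 16.1
the job is handed in; nothing more can be done
None
```

I handed the job in at 16.1 s with the lid open on its stop and the gripper holding the plate, its pointer within about half a millimetre of the clip's. The arm stayed clear of the lug, plug and covers; the plug still measured in place, but the last lug reading was unusable and I did not re-measure the covers.

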